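Find the parts case that rattles and hold it out

TASK

Three identical sealed parts cases stand on the plywood board; two are packed tight, but in one a heavy steel ball has come loose. Pick them up one at a time and shake each to and fro along its length (or tip it well one way and then the other) never turning one over, until you find the one that rattles, putting every quiet case back where it stood; then hold the rattling case out, level and lid up, about 18 cm above the round green mat, and finish there with it still held in the gripper. Leave the other things on the table undisturbed.

Things in the scene. Friction and masses are not known exactly. Their poses are not given: they have to be found in the camera images.
- case_a: left (+y) of three identical-looking sealed parts cases: dark grey box, blue lid fixed shut, 130 (x) x 56 (y) x 46 (z) mm, walls 5 mm, black latches on its -x end, about 0.34 kg (0.31 to 0.37) full. Origin: centre of its underside, z up. Grip it from above across the 56 mm. Any of the three may be the one that rattles
- case_b: middle case, same make, size and origin as case_a. One case, drawn anew each time, holds a loose steel ball (32 mm, 0.14 kg), at first at mid-length, free to roll 44 mm either way along the case's x and 7 mm across; the other two hold a packed insert of the same weight that cannot move, so weighing does not tell
- case_c: right (-y) case, same make, size and origin. Feeling the rattle: tip a lifted case 0.3 rad or more about its y axis; the ball rolls to the low end within about 0.8 s and stays there when the case is brought level again. Between level after a tip one way and level after a tip the other way, the moment about y then differs by about 0.12 N m; a quiet case shows hardly any change
- board: fixed plywood carrier board, 180 x 360 mm, 12 mm thick, with dark outlines for three cases 125 mm apart along its y axis and low rails 22 mm high along its two long edges (15 mm beyond the ends of the cases). Cases lie with x along the board's x. Origin: centre of its underside, on the table
- mat: fixed round green mat, 100 mm across, 4 mm thick, beyond the board: the place to present over. Origin: centre of its underside
- paint_teal: small paint pot with teal lid, 58 mm across, 62 mm high. Bystander, leave where it is. Origin: centre of its underside
- nail_tin: flat round tin with green lid, 68 mm across, 32 mm high. Bystander, leave where it is. Origin: centre of its underside
Things that resemble listed ones, but are neither listed nor needed, are in the scene too. There is more than one size of the mat; the one meant has the size given above.

How it is judged:
By the outcome, as a careful person would: the job done as asked, in the order asked, and still so for the second after the job is handed in, while the arm keeps its last pose, push and grip.
It also fails if it takes over 72 s, if anything falls off the work surface, if the arm or the gripper's body presses on something with over 40 N, if the wrist force passes 120 N, or if a joint passes its speed limit or range.

ROBOT

A 7-joint arm with a two-finger parallel gripper is mounted at the origin on a cart in front of the work surface, level with it; the furniture and walls round the work are solid. World frame = base frame: x ahead of the robot, y to its left, z up, the work surface at z = 0. Lengths are in m, angles in rad, forces in N, time in s.
With the tool pointing down it reaches from about 0.4 to 0.85 m from the base axis. Payload 10.4 kg.
Tool frame: the origin (TCP) lies between the finger pads; the fingertips stand 14 mm ahead of it and the grasp point (between the pads) lies 5 mm behind it; z points along the fingers, y is the line along which they close (so a half turn about z gives the same grasp; the last joint's range is limited). The gripper opens to 85 mm and grips with 20 to 120 N. Pads are 22 mm wide; open, the fingers measure 114 mm over their backs; the gripper's body (76 mm by 85 mm) begins 54 mm behind the grasp point. The pads swing forward as they close: fully open they stand 13 mm farther back than shut.
Start: joints at [1.323, 0.332, -0.065, 1.46, 0.022, 1.35, -0.088], TCP at [0.139, -0.609, 0.245] pointing down, gripper open.
Joint ranges: [-2.6, 2.6], [-0.5, 2.12], [-1.47, 1.34], [0.16, 2.42], [-1.27, 4.41], [0.06, 2.06], [-2.6, 2.6]. Speed limits (rad/s): [2.22, 2.22, 2.79, 2.79, 3.14, 3.14, 3.14].

INTERFACE

Orientations are given as a unit quaternion [x, y, z, w].
In Python, from rig import status, imaging, ctrl, finder gives the robot as it stands.
- The arm moves only by the tool jog_arm, never from a script. Its argument "targets" is one flat list of numbers, 7 for each row, row after row: the turn, a rotation vector about the world's x, y, z in degrees, then the shift along the world's x, y, z in mm, then the finger opening in mm, from 0 to 85.4. In form: [wx, wy, wz, tx, ty, tz, claw, wx, wy, wz, tx, ty, tz, claw, ...]. A call has 1 to 20 rows; each row shifts and turns the commanded pose from where the row before left it; what a row does not reach is not made up. A row lasts 1/10 s, in which the tool goes at most 50 mm and 8.59 degrees, less where a joint would pass 70% of its speed; a pose out of reach is approached as far as the arm can. A call is refused whole if a number of a shift passes 50 or a number of a turn 8.59, either way. A call with a gripper value outside its range is refused whole. The fingers move at their own pace and stop on an object; the grip force is fixed at half the most. Time passes only in rows, so rows that do not move let the fingers close. It gives the time, the measured TCP pose, the force, the opening and the grip force at its end, in the units of the state.
- status.observe(): the state, without advancing time (a new reading comes with each control period).
- imaging.grab_frame(name): name is "side" or "top"; returns a dict with "img" (400x640x3 uint8, red, green, blue), "intrinsics" (3x3 intrinsics, pixels), "dist" ([k1, k2, p1, p2, k3] as OpenCV has them; the pictures are not rectified), "T" (4x4, takes a point from camera to world coordinates). Camera axes: x right, y down, z forward; pixel columns grow to the right and rows downward; lengths in m; the calibration is good to about 2 mm. A picture is of the moment at which its call begins. There is no depth.
- ctrl.job_done(): hands the job in; it is judged then, once.
Trained networks look in the newest picture that a camera, given by its name, has taken for a name from the list of things; names that differ only in an ending like _2 or _b are one class to them, and where a whole thing is asked for, a point or a joint stands for the part that bears it (a point fixed in the world has none). Each returns a list of dicts, best first, with "confidence" (0 to 1); they miss things now and then, are a little off and sometimes report something else, mostly with a low value. They report only what shows in the picture. A call takes as long as a camera call. They do not tell look-alikes from the thing itself.
- finder.cut_out(camera, query): "pixels" (400x640 bool, what is visible of it).
- finder.spot_point(camera, query): "at" ([x, y, z] in m, in world coordinates, good to about 4 mm: a listed point, or the origin of a listed thing).
The state is a dict: "time_s": time; "q": joint angles; "dq": joint speeds; "effort": joint torques, N m; "eef_pos": TCP position; "eef_rot": TCP orientation; "ft_force": force on the tool from outside, world axes, zero at the start; "moment": the same for the moment, N m; "gripper_width": finger opening in m; "finger_force": force on a finger pad.
Only numpy, scipy, OpenCV 4.12 (cv2) and the standard library are available. Lean on these libraries where they do the work, as an engineer would, in place of code of your own. Each camera call takes 0.05 s, during which the arm holds its last target. There are 200 camera calls.

## Working session

There is one attempt and no reset: what is moved stays moved. The work goes in short steps, Python scripts to look and compute and a tool call to move; the robot and the scene stay as the last step left them, time stands still between calls to the robot, and variables do not carry over. Pictures are saved under pics/ and viewed, at most 10 in all, crops included, and the job is handed in when it is done.

Besides the shell and the picture viewer there is one more tool, called after "Emit:" as name(argument=value, ...) on one line, values as JSON. jog_arm: Moves the arm, as the interface text tells. Its arguments: {"type":"object","properties":{"targets":{"type":"array"}},"required":["targets"]}

```bash
mkdir -p pics; python3 - <<'E'
from rig import status, imaging, ctrl, finder
import cv2,numpy as np
for c in ("top","side"):
    f=imaging.grab_frame(c); cv2.imwrite(f"pics/{c}0.png",f["img"][:,:,::-1])
    print(c,f["T"][:3,3].round(3))
    for q in ("case_a","board","mat","paint_teal","nail_tin"):
        for d in finder.spot_point(c,q): print(c,q,round(d["confidence"],2),np.round(d["at"],3))
s=status.observe(); print({k:np.round(v,3) for k,v in s.items()})
E
```

```text
top [5.410e-01 1.000e-03 1.031e+00]
top case_a 0.94 [0.456 0.186 0.019]
top case_a 0.85 [ 0.493 -0.067  0.012]
top case_a 0.77 [0.469 0.061 0.009]
top board 0.58 [0.477 0.057 0.003]
top mat 0.98 [ 0.693 -0.136 -0.003]
top mat 0.85 [ 0.817 -0.23  -0.004]
top mat 0.63 [ 0.768 -0.016  0.002]
top paint_teal 0.64 [ 0.643 -0.299 -0.003]
top nail_tin 0.9 [0.584 0.371 0.003]
top nail_tin 0.26 [ 0.493 -0.069  0.012]
side [0.655 1.085 0.747]
side case_a 0.93 [0.469 0.06  0.012]
side case_a 0.59 [0.449 0.183 0.012]
side board 0.69 [0.469 0.059 0.004]
side mat 0.83 [ 0.692 -0.141 -0.001]
side paint_teal 0.71 [ 0.647 -0.298 -0.002]
side nail_tin 0.76 [0.59  0.369 0.006]
{'time_s': np.float64(0.6), 'q': array([ 1.323,  0.332, -0.065,  1.46 ,  0.022,  1.35 , -0.089]), 'dq': array([-0.001,  0.   , -0.   , -0.001, -0.002, -0.002, -0.003]), 'effort': array([-1.0000e-03, -6.2496e+01,  4.8000e-02, -3.9170e+01,  1.7000e-02,
        2.0000e-03, -0.0000e+00]), 'eef_pos': array([ 0.139, -0.609,  0.245]), 'eef_rot': array([0.994, 0.112, 0.   , 0.   ]), 'ft_force': array([-0.094,  0.602,  0.166]), 'moment': array([ 0.044,  0.037, -0.026]), 'finger_force': np.float64(0.0), 'gripper_width': np.float64(0.086)}
```

View pics/top0.png

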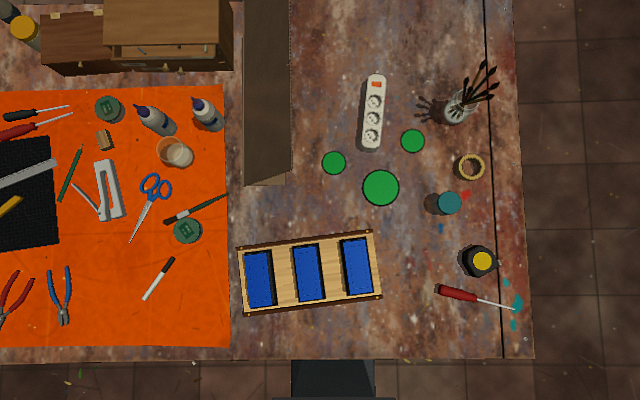

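View pics/side0.png

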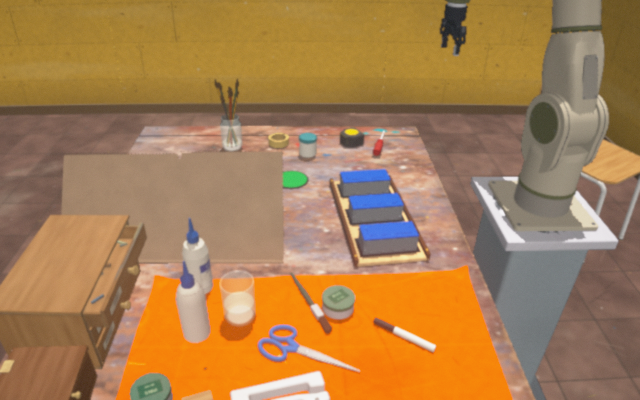

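The top view shows the three blue-lidded cases at (259,279), (306,273) and (356,266). The large green mat is at (380,187), with two small look-alikes at (333,162) and (412,140). A tall panel stands around (268,95), away from my path. Next I'll refine the poses.

```bash
cat > h.py <<'E'
import cv2,numpy as np
from rig import status, imaging, ctrl, finder
def world(f,px,z):
    n=cv2.undistortPoints(np.float64(px).reshape(-1,1,2),f["intrinsics"],np.array(f["dist"])).reshape(-1,2)
    d=np.c_[n,np.ones(len(n))]@f["T"][:3,:3].T; o=f["T"][:3,3]
    return o+d*((z-o[2])/d[:,2])[:,None]
def lids(f):
    hsv=cv2.cvtColor(f["img"],cv2.COLOR_RGB2HSV); m=cv2.inRange(hsv,(108,150,90),(125,255,255))
    for c in cv2.findContours(m,0,1)[0]:
        if cv2.contourArea(c)<600: continue
        w=world(f,c.reshape(-1,2),0.058)[:,:2]; r=cv2.minAreaRect(np.float32(w*1000)); b=cv2.boxPoints(r)
        e=[b[1]-b[0],b[2]-b[1]]; v=max(e,key=np.linalg.norm); v=v*np.sign(v[0])
        print("lid",np.round(r[0],1),np.round(r[1],1),"yaw",round(np.degrees(np.arctan2(v[1],v[0])),1))
def st():
    s=status.observe(); print({k:np.round(s[k],3).tolist() for k in ("time_s","eef_pos","eef_rot","ft_force","moment","gripper_width","finger_force")})
E
python3 - <<'E'
from h import *
f=imaging.grab_frame("top"); lids(f)
for d in finder.cut_out("top","mat"):
    p=np.argwhere(d["pixels"])[:,::-1]; w=world(f,p,0.004); print("mat",round(d["confidence"],2),w.mean(0).round(3),np.ptp(w,axis=0).round(3))
E
```

```text
lid [456.6 180.7] [128.2  55.3] yaw 6.8
lid [471.3  56.2] [128.5  56.5] yaw 6.8
lid [486.  -67.4] [128.5  56.6] yaw 6.7
mat 0.79 [ 0.689 -0.137  0.004] [0.097 0.096 0.   ]
mat 0.68 [ 0.815 -0.226  0.004] [0.063 0.064 0.   ]
mat 0.56 [ 0.76  -0.012  0.004] [0.063 0.065 0.   ]
```

Emit:
jog_arm(targets=[0,0,-1,10,15,0,85,0,0,-1,20,30,0,85,0,0,-1,20,32,0,85,0,0,-1,20,32,0,85,0,0,-1,20,32,0,85,0,0,-1.1,20,32,0,85,0,0,0,20,32,0,85,0,0,0,20,32,0,85,0,0,0,20,32,0,85,0,0,0,20,32,0,85,0,0,0,20,32,0,85,0,0,0,20,32,0,85,0,0,0,20,32,0,85,0,0,0,20,32,0,85,0,0,0,20,32,0,85,0,0,0,20,32,0,85,0,0,0,20,30,0,85,0,0,0,17,19,0,85,0,0,0,0,0,0,85,0,0,0,0,0,0,85])

```text
time_s: 2.7
eef_pos: [0.4863, -0.0672, 0.2452]
eef_rot: [0.998, 0.06, -0.0, -0.0]
ft_force: [0.0, -0.3, 0.2]
gripper_width: 0.0847
finger_force: 0.0
```

Emit:
jog_arm(targets=[0,0,0,0,0,-30,85,0,0,0,0,0,-40,85,0,0,0,0,0,-40,85,0,0,0,0,0,-30,85,0,0,0,0,0,-20,85,0,0,0,0,0,-20,85,0,0,0,0,0,-20,85,0,0,0,0,0,-10,85,0,0,0,0,0,0,85,0,0,0,0,0,0,50,0,0,0,0,0,0,45,0,0,0,0,0,0,45,0,0,0,0,0,0,45,0,0,0,0,0,0,45,0,0,0,0,0,0,45,0,0,0,0,0,0,45,0,0,0,0,0,0,45])

```text
time_s: 4.4
eef_pos: [0.4872, -0.0675, 0.0366]
eef_rot: [0.998, 0.059, 0.001, 0.0]
ft_force: [-1.1, -0.6, 6.1]
gripper_width: 0.055
finger_force: 64.5
```

```bash
python3 -c "
from h import *
st()"
```

```text
{'time_s': 4.4, 'eef_pos': [0.487, -0.067, 0.037], 'eef_rot': [0.998, 0.059, 0.001, 0.0], 'ft_force': [-1.06, -0.579, 6.12], 'moment': [0.2, 0.296, -0.036], 'gripper_width': 0.055, 'finger_force': 64.462}
```

Emit:
jog_arm(targets=[0,0,0,0,0,15,45,0,0,0,0,0,30,45,0,0,0,0,0,40,45,0,0,0,0,0,30,45,-0.83,6.95,0,0,0,0,45,-0.83,6.95,0,0,0,0,45,-0.83,6.95,0,0,0,0,45,0,0,0,0,0,0,45,0,0,0,0,0,0,45,0,0,0,0,0,0,45,0,0,0,0,0,0,45,0,0,0,0,0,0,45,0,0,0,0,0,0,45,0,0,0,0,0,0,45,0,0,0,0,0,0,45,0,0,0,0,0,0,45,0.83,-6.95,0,0,0,0,45,0.83,-6.95,0,0,0,0,45,0.83,-6.95,0,0,0,0,45])

```text
time_s: 6.3
eef_pos: [0.4867, -0.0671, 0.1504]
eef_rot: [0.998, 0.059, 0.002, 0.0]
ft_force: [0.5, 0.5, -2.1]
gripper_width: 0.055
finger_force: 67.0
```

Emit:
jog_arm(targets=[0,0,0,0,0,0,45,0,0,0,0,0,0,45,0,0,0,0,0,0,45,0,0,0,0,0,0,45])

```text
time_s: 6.7
eef_pos: [0.487, -0.0668, 0.1502]
eef_rot: [0.998, 0.059, -0.001, -0.001]
ft_force: [-0.4, 0.1, -3.0]
gripper_width: 0.0552
finger_force: 66.9
```

```bash
python3 -c "
from h import *
st()"
```

```text
{'time_s': 6.7, 'eef_pos': [0.487, -0.067, 0.15], 'eef_rot': [0.998, 0.059, -0.001, -0.001], 'ft_force': [-0.351, 0.062, -2.997], 'moment': [-0.001, 0.009, -0.012], 'gripper_width': 0.055, 'finger_force': 66.904}
```

Emit:
jog_arm(targets=[0.83,-6.95,0,0,0,0,45,0.83,-6.95,0,0,0,0,45,0.83,-6.95,0,0,0,0,45,0,0,0,0,0,0,45,0,0,0,0,0,0,45,0,0,0,0,0,0,45,0,0,0,0,0,0,45,0,0,0,0,0,0,45,0,0,0,0,0,0,45,0,0,0,0,0,0,45,0,0,0,0,0,0,45,0,0,0,0,0,0,45,-0.83,6.95,0,0,0,0,45,-0.83,6.95,0,0,0,0,45,-0.83,6.95,0,0,0,0,45,0,0,0,0,0,0,45,0,0,0,0,0,0,45,0,0,0,0,0,0,45,0,0,0,0,0,0,45])

```text
time_s: 8.6
eef_pos: [0.4858, -0.0677, 0.1506]
eef_rot: [0.998, 0.059, 0.001, 0.001]
ft_force: [-0.0, -0.0, -3.3]
gripper_width: 0.0553
finger_force: 67.0
```

```bash
python3 -c "
from h import *
st()"
```

```text
{'time_s': 8.6, 'eef_pos': [0.486, -0.068, 0.151], 'eef_rot': [0.998, 0.059, 0.001, 0.001], 'ft_force': [-0.009, -0.04, -3.319], 'moment': [0.033, -0.016, 0.018], 'gripper_width': 0.055, 'finger_force': 66.975}
```

```bash
cat >> h.py <<'E'
def my(n=8):
    a=[]
    for _ in range(n): imaging.grab_frame("top"); a.append(status.observe()["moment"])
    a=np.array(a); print("moment mean",a.mean(0).round(3),"sd",a.std(0).round(3))
E
python3 -c "
from h import *
my()"
```

```text
moment mean [-0.012  0.006  0.012] sd [0.023 0.041 0.018]
```

Emit:
jog_arm(targets=[-0.83,6.95,0,0,0,0,45,-0.83,6.95,0,0,0,0,45,-0.83,6.95,0,0,0,0,45,0,0,0,0,0,0,45,0,0,0,0,0,0,45,0,0,0,0,0,0,45,0,0,0,0,0,0,45,0,0,0,0,0,0,45,0,0,0,0,0,0,45,0,0,0,0,0,0,45,0,0,0,0,0,0,45,0,0,0,0,0,0,45,0.83,-6.95,0,0,0,0,45,0.83,-6.95,0,0,0,0,45,0.83,-6.95,0,0,0,0,45,0,0,0,0,0,0,45,0,0,0,0,0,0,45,0,0,0,0,0,0,45])

```text
time_s: 10.8
eef_pos: [0.4869, -0.0671, 0.1506]
eef_rot: [0.998, 0.059, -0.001, -0.0]
ft_force: [0.4, 1.0, -2.6]
gripper_width: 0.0558
finger_force: 67.1
```

```bash
python3 -c "
from h import *
my();st()"
```

```text
moment mean [ 0.017 -0.001 -0.009] sd [0.041 0.017 0.02 ]
{'time_s': 11.2, 'eef_pos': [0.486, -0.067, 0.15], 'eef_rot': [0.998, 0.059, -0.0, -0.0], 'ft_force': [0.113, 0.028, -2.997], 'moment': [-0.012, 0.001, -0.015], 'gripper_width': 0.055, 'finger_force': 67.137}
```

Emit:
jog_arm(targets=[0,0,0,0,0,-20,45,0,0,0,0,0,-35,45,0,0,0,0,0,-30,45,0,0,0,0,0,-16,45,0,0,0,0,0,-8,45,0,0,0,0,0,-4,45,0,0,0,0,0,-2,45,0,0,0,0,0,0,45,0,0,0,0,0,0,45,0,0,0,0,0,0,60,0,0,0,0,0,0,70,0,0,0,0,0,0,80,0,0,0,0,0,0,85,0,0,0,0,0,0,85,0,0,0,0,0,0,85])

```text
time_s: 12.7
eef_pos: [0.4863, -0.0673, 0.0353]
eef_rot: [0.998, 0.059, -0.0, 0.0]
ft_force: [-0.8, -1.4, 0.4]
gripper_width: 0.085
finger_force: 0.0
```

Emit:
jog_arm(targets=[0,0,0,0,0,20,85,0,0,0,0,0,35,85,0,0,0,0,0,35,85,0,0,0,0,0,25,85,0,0,0,-2.7,20,0,85,0,0,0,-4,34,0,85,0,0,0,-4,34,0,85,0,0,0,-3,25,0,85,0,0,0,-1,10.5,0,85,0,0,0,0,0,0,85,0,0,0,0,0,0,85])

```text
time_s: 13.8
eef_pos: [0.4718, 0.055, 0.1502]
eef_rot: [0.998, 0.059, -0.0, 0.0]
ft_force: [-0.1, -0.2, -0.5]
gripper_width: 0.0851
finger_force: 0.0
```

```bash
python3 -c "
from h import *
st();f=imaging.grab_frame('top');lids(f);cv2.imwrite('pics/t1.png',f['img'][150:350,180:440,::-1].repeat(2,0).repeat(2,1))"
```

```text
{'time_s': 13.8, 'eef_pos': [0.472, 0.055, 0.15], 'eef_rot': [0.998, 0.059, -0.0, 0.0], 'ft_force': [-0.14, -0.174, -0.513], 'moment': [0.021, -0.033, -0.018], 'gripper_width': 0.085, 'finger_force': 0.0}
lid [486.7 -68.5] [129.1  56.4] yaw 6.7
```

View pics/t1.png

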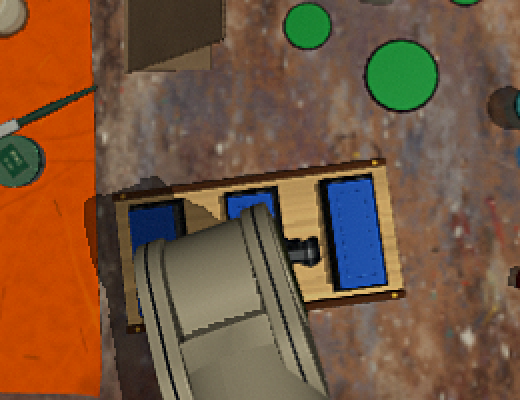

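Case c (crop, around (355,232)) is back in its outline, within about 1 mm. Case b is next.

Emit:
jog_arm(targets=[0,0,0,0,1,-20,85,0,0,0,0,0,-35,85,0,0,0,0,0,-30,85,0,0,0,0,0,-20,85,0,0,0,0,0,-10,85,0,0,0,0,0,0,85,0,0,0,0,0,0,50,0,0,0,0,0,0,45,0,0,0,0,0,0,45,0,0,0,0,0,0,45,0,0,0,0,0,0,45,0,0,0,0,0,0,45,0,0,0,0,0,0,45])

```text
time_s: 15.15
eef_pos: [0.4727, 0.0572, 0.0367]
eef_rot: [0.998, 0.059, 0.001, 0.0]
ft_force: [-0.7, -0.6, 5.4]
gripper_width: 0.0552
finger_force: 64.0
```

Emit:
jog_arm(targets=[0,0,0,0,0,15,45,0,0,0,0,0,30,45,0,0,0,0,0,40,45,0,0,0,0,0,30,45,-0.83,6.95,0,0,0,0,45,-0.83,6.95,0,0,0,0,45,-0.83,6.95,0,0,0,0,45,0,0,0,0,0,0,45,0,0,0,0,0,0,45,0,0,0,0,0,0,45,0,0,0,0,0,0,45,0,0,0,0,0,0,45,0,0,0,0,0,0,45,0,0,0,0,0,0,45,0,0,0,0,0,0,45,0,0,0,0,0,0,45,0.83,-6.95,0,0,0,0,45,0.83,-6.95,0,0,0,0,45,0.83,-6.95,0,0,0,0,45])

```text
time_s: 17.05
eef_pos: [0.4719, 0.0576, 0.1502]
eef_rot: [0.998, 0.059, 0.002, -0.0]
ft_force: [-0.7, 1.0, -3.5]
gripper_width: 0.0553
finger_force: 67.3
```

Emit:
jog_arm(targets=[0,0,0,0,0,0,45,0,0,0,0,0,0,45,0,0,0,0,0,0,45])

```text
time_s: 17.35
eef_pos: [0.4722, 0.0572, 0.1505]
eef_rot: [0.998, 0.059, -0.001, -0.0]
ft_force: [0.6, 0.0, -3.6]
gripper_width: 0.0556
finger_force: 67.3
```

```bash
python3 -c "
from h import *
my();st()"
```

```text
moment mean [-0.003 -0.005  0.009] sd [0.033 0.061 0.033]
{'time_s': 17.75, 'eef_pos': [0.472, 0.057, 0.15], 'eef_rot': [0.998, 0.059, -0.0, -0.0], 'ft_force': [0.64, 0.034, -2.827], 'moment': [0.016, -0.034, 0.003], 'gripper_width': 0.055, 'finger_force': 67.316}
```

Emit:
jog_arm(targets=[0.83,-6.95,0,0,0,0,45,0.83,-6.95,0,0,0,0,45,0.83,-6.95,0,0,0,0,45,0,0,0,0,0,0,45,0,0,0,0,0,0,45,0,0,0,0,0,0,45,0,0,0,0,0,0,45,0,0,0,0,0,0,45,0,0,0,0,0,0,45,0,0,0,0,0,0,45,0,0,0,0,0,0,45,0,0,0,0,0,0,45,-0.83,6.95,0,0,0,0,45,-0.83,6.95,0,0,0,0,45,-0.83,6.95,0,0,0,0,45,0,0,0,0,0,0,45,0,0,0,0,0,0,45,0,0,0,0,0,0,45])

```text
time_s: 19.55
eef_pos: [0.4713, 0.0574, 0.1506]
eef_rot: [0.998, 0.059, 0.001, 0.001]
ft_force: [-0.2, -0.0, -3.8]
gripper_width: 0.0554
finger_force: 67.3
```

```bash
python3 -c "
from h import *
my();st()"
```

```text
moment mean [-0.001  0.001  0.011] sd [0.023 0.052 0.028]
{'time_s': 19.95, 'eef_pos': [0.472, 0.057, 0.151], 'eef_rot': [0.998, 0.059, 0.0, 0.001], 'ft_force': [-1.093, -0.742, -2.714], 'moment': [0.016, -0.079, 0.027], 'gripper_width': 0.055, 'finger_force': 67.314}
```

Case b is quiet as well, so it goes back and case a is next.

Emit:
jog_arm(targets=[0,0,0,0,0,-20,45,0,0,0,0,0,-35,45,0,0,0,0,0,-30,45,0,0,0,0,0,-16,45,0,0,0,0,0,-8,45,0,0,0,0,0,-4,45,0,0,0,0,0,-2,45,0,0,0,0,0,0,45,0,0,0,0,0,0,45,0,0,0,0,0,0,60,0,0,0,0,0,0,70,0,0,0,0,0,0,80,0,0,0,0,0,0,85,0,0,0,0,0,0,85,0,0,0,0,0,0,85])

```text
time_s: 21.45
eef_pos: [0.4717, 0.0572, 0.0354]
eef_rot: [0.998, 0.059, 0.0, 0.0]
ft_force: [0.1, -0.6, -0.1]
gripper_width: 0.085
finger_force: 0.0
```

Emit:
jog_arm(targets=[0,0,0,0,0,20,85,0,0,0,0,0,35,85,0,0,0,0,0,35,85,0,0,0,0,0,25,85,0,0,0,-2.7,20,0,85,0,0,0,-4,34,0,85,0,0,0,-4,34,0,85,0,0,0,-3,25,0,85,0,0,0,-1,11.5,0,85,0,0,0,0,0,0,85,0,0,0,0,0,0,85])

```text
time_s: 22.55
eef_pos: [0.4572, 0.1806, 0.1501]
eef_rot: [0.998, 0.059, -0.0, 0.0]
ft_force: [0.1, 0.5, 0.2]
gripper_width: 0.085
finger_force: 0.0
```

```bash
python3 -c "
from h import *
st();f=imaging.grab_frame('top');lids(f)"
```

```text
{'time_s': 22.55, 'eef_pos': [0.457, 0.181, 0.15], 'eef_rot': [0.998, 0.059, -0.0, 0.0], 'ft_force': [0.072, 0.523, 0.206], 'moment': [-0.063, -0.046, -0.047], 'gripper_width': 0.085, 'finger_force': 0.0}
lid [471.   55.6] [128.2  56.5] yaw 7.3
lid [486.7 -68.5] [129.   56.4] yaw 6.8
```

Emit:
jog_arm(targets=[0,0,0,0,0,-20,85,0,0,0,0,0,-35,85,0,0,0,0,0,-30,85,0,0,0,0,0,-20,85,0,0,0,0,0,-10,85,0,0,0,0,0,0,85,0,0,0,0,0,0,50,0,0,0,0,0,0,45,0,0,0,0,0,0,45,0,0,0,0,0,0,45,0,0,0,0,0,0,45,0,0,0,0,0,0,45,0,0,0,0,0,0,45])

```text
time_s: 23.9
eef_pos: [0.4579, 0.1819, 0.0367]
eef_rot: [0.998, 0.059, 0.001, 0.0]
ft_force: [-0.6, -1.1, 6.2]
gripper_width: 0.0551
finger_force: 64.0
```

Emit:
jog_arm(targets=[0,0,0,0,0,15,45,0,0,0,0,0,30,45,0,0,0,0,0,40,45,0,0,0,0,0,30,45,-0.83,6.95,0,0,0,0,45,-0.83,6.95,0,0,0,0,45,-0.83,6.95,0,0,0,0,45,0,0,0,0,0,0,45,0,0,0,0,0,0,45,0,0,0,0,0,0,45,0,0,0,0,0,0,45,0,0,0,0,0,0,45,0,0,0,0,0,0,45,0,0,0,0,0,0,45,0,0,0,0,0,0,45,0,0,0,0,0,0,45,0.83,-6.95,0,0,0,0,45,0.83,-6.95,0,0,0,0,45,0.83,-6.95,0,0,0,0,45])

```text
time_s: 25.8
eef_pos: [0.4571, 0.1822, 0.1503]
eef_rot: [0.998, 0.059, 0.002, -0.0]
ft_force: [-0.8, -0.5, -1.3]
gripper_width: 0.0554
finger_force: 66.2
```

Emit:
jog_arm(targets=[0,0,0,0,0,0,45,0,0,0,0,0,0,45,0,0,0,0,0,0,45])

```text
time_s: 26.1
eef_pos: [0.4576, 0.1815, 0.1505]
eef_rot: [0.998, 0.059, -0.001, -0.0]
ft_force: [-0.1, 0.4, -3.3]
gripper_width: 0.0558
finger_force: 66.2
```

```bash
python3 -c "
from h import *
my();st()"
```

```text
moment mean [-0.006  0.024 -0.004] sd [0.024 0.025 0.012]
{'time_s': 26.5, 'eef_pos': [0.457, 0.182, 0.15], 'eef_rot': [0.998, 0.059, -0.0, -0.0], 'ft_force': [-0.009, -0.766, -3.722], 'moment': [0.021, 0.004, -0.001], 'gripper_width': 0.055, 'finger_force': 66.236}
```

Emit:
jog_arm(targets=[0.83,-6.95,0,0,0,0,45,0.83,-6.95,0,0,0,0,45,0.83,-6.95,0,0,0,0,45,0,0,0,0,0,0,45,0,0,0,0,0,0,45,0,0,0,0,0,0,45,0,0,0,0,0,0,45,0,0,0,0,0,0,45,0,0,0,0,0,0,45,0,0,0,0,0,0,45,0,0,0,0,0,0,45,0,0,0,0,0,0,45,-0.83,6.95,0,0,0,0,45,-0.83,6.95,0,0,0,0,45,-0.83,6.95,0,0,0,0,45,0,0,0,0,0,0,45,0,0,0,0,0,0,45,0,0,0,0,0,0,45])

```text
time_s: 28.3
eef_pos: [0.4562, 0.1825, 0.1506]
eef_rot: [0.998, 0.06, 0.007, -0.0]
ft_force: [0.2, 0.7, -3.0]
gripper_width: 0.0549
finger_force: 67.4
```

```bash
python3 -c "
from h import *
my();st()"
```

```text
moment mean [ 0.032 -0.021  0.002] sd [0.031 0.03  0.029]
{'time_s': 28.7, 'eef_pos': [0.457, 0.182, 0.151], 'eef_rot': [0.998, 0.059, 0.006, -0.0], 'ft_force': [-0.783, 0.552, -3.645], 'moment': [0.026, -0.005, -0.042], 'gripper_width': 0.055, 'finger_force': 67.387}
```

The difference is suggestive, but below the expected 0.12. I'll repeat the test and record the joint efforts too.

```bash
cat >> h.py <<'E'
def my(n=12):
    a=[];e=[];p=[]
    for _ in range(n):
        imaging.grab_frame("top"); s=status.observe(); a.append(s["moment"]); e.append(s["effort"]); p.append(s["eef_rot"])
    a=np.array(a);e=np.array(e); print("My",a[:,1].round(3),"mean",a.mean(0).round(3),"\neffort",e.mean(0).round(3),"sd",e.std(0).round(3),"rot",np.mean(p,0).round(4))
E
python3 -c "
from h import *
my(6)"
```

```text
My [-0.072 -0.044 -0.04  -0.025  0.01  -0.021] mean [ 0.019 -0.032  0.009] 
effort [ 1.6000e-02 -3.5217e+01 -1.1169e+01 -3.6343e+01  2.5000e-02 -1.8000e-02
  1.0000e-03] sd [0.003 0.037 0.002 0.004 0.001 0.002 0.   ] rot [ 9.982e-01  5.930e-02  5.600e-03 -6.000e-04]
```

Emit:
jog_arm(targets=[-0.83,6.95,0,0,0,0,45,-0.83,6.95,0,0,0,0,45,-0.83,6.95,0,0,0,0,45,0,0,0,0,0,0,45,0,0,0,0,0,0,45,0,0,0,0,0,0,45,0,0,0,0,0,0,45,0,0,0,0,0,0,45,0,0,0,0,0,0,45,0,0,0,0,0,0,45,0,0,0,0,0,0,45,0,0,0,0,0,0,45,0.83,-6.95,0,0,0,0,45,0.83,-6.95,0,0,0,0,45,0.83,-6.95,0,0,0,0,45,0,0,0,0,0,0,45,0,0,0,0,0,0,45,0,0,0,0,0,0,45,0,0,0,0,0,0,45])

```text
time_s: 30.9
eef_pos: [0.4572, 0.1825, 0.1503]
eef_rot: [0.998, 0.059, 0.004, -0.002]
ft_force: [-1.1, -0.2, -4.1]
gripper_width: 0.0553
finger_force: 68.1
```

```bash
python3 -c "
from h import *
my(12)"
```

```text
My [0.07  0.092 0.008 0.095 0.068 0.023 0.037 0.02  0.09  0.088 0.059 0.086] mean [ 0.005  0.061 -0.   ] 
effort [-5.0000e-03 -3.5058e+01 -1.1385e+01 -3.6421e+01  7.5000e-02 -7.1000e-02
 -1.0000e-03] sd [0.055 0.184 0.027 0.029 0.001 0.014 0.001] rot [ 0.9982  0.0594  0.0051 -0.001 ]
```

Across the repeat, My went from −0.03 to +0.06, and the other two cases stayed near 0. So case a rattles, and I'll take it to the mat.

Emit:
jog_arm(targets=[0,0,0,0,-15,10,45,0,0,0,0,-25,15,45,0,0,0,0,-30,15,45,0,0,0,15,-30,10,45,0,0,0,25,-30,8,45,0,0,0,30,-30,0,45,0,0,0,30,-30,0,45,0,0,0,30,-30,0,45,0,0,0,30,-30,0,45,0,0,0,30,-30,0,45,0,0,0,25,-25,0,45,0,0,0,17,-14,0,45,0,0,0,0,0,0,45,0,0,0,0,0,0,45,0,0,0,0,0,0,45,0,0,0,0,0,0,45])

```text
time_s: 33.1
eef_pos: [0.6883, -0.1361, 0.2086]
eef_rot: [0.998, 0.06, 0.005, -0.001]
ft_force: [0.1, 0.6, -2.8]
gripper_width: 0.0555
finger_force: 68.1
```

```bash
python3 -c "
from h import *
st();f=imaging.grab_frame('side');cv2.imwrite('pics/s2.png',cv2.resize(f['img'][50:270,180:500,::-1],(800,550),interpolation=cv2.INTER_CUBIC))
f=imaging.grab_frame('top');lids(f);cv2.imwrite('pics/t2.png',f['img'][:,:,::-1])
for c in ('side','top'):
  for d in finder.spot_point(c,'case_a'): print(c,round(d['confidence'],2),np.round(d['at'],3))"
```

```text
{'time_s': 33.1, 'eef_pos': [0.688, -0.136, 0.209], 'eef_rot': [0.998, 0.06, 0.005, -0.001], 'ft_force': [0.103, 0.594, -2.808], 'moment': [0.024, 0.062, 0.065], 'gripper_width': 0.055, 'finger_force': 68.129}
lid [470.1  63.1] [128.5  42.2] yaw 7.7
lid [487.7 -74.9] [129.1  44.1] yaw 7.5
side 0.91 [0.47  0.062 0.015]
side 0.89 [ 0.686 -0.135  0.185]
side 0.57 [ 0.488 -0.067  0.011]
top 0.8 [ 0.492 -0.069  0.011]
top 0.62 [0.47  0.061 0.009]
top 0.61 [ 0.688 -0.134  0.187]
```

View pics/s2.png

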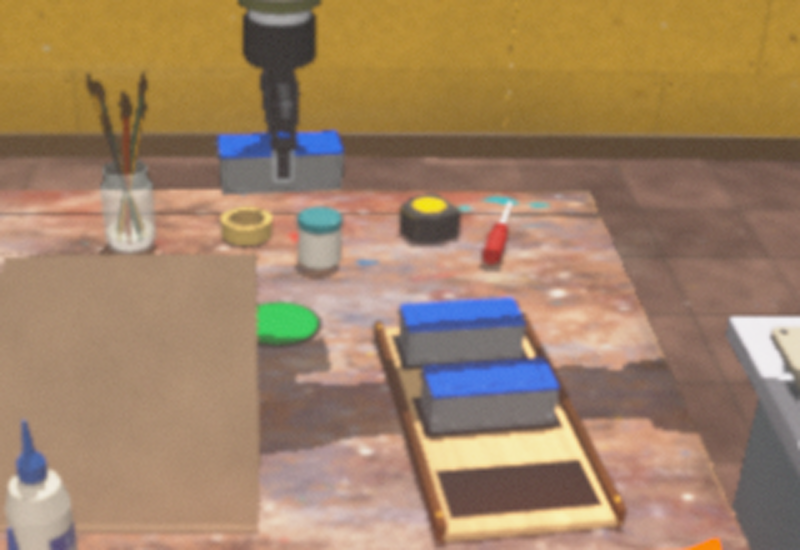

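View pics/t2.png

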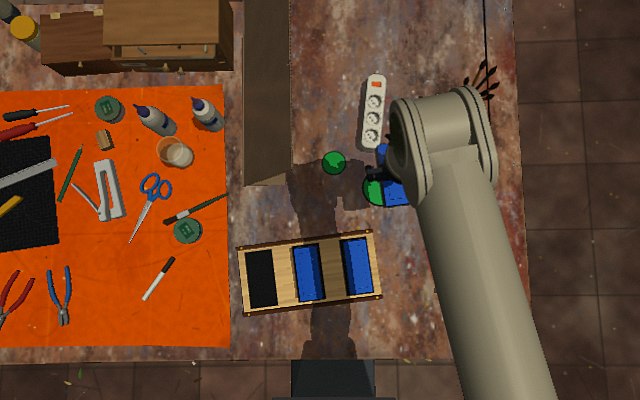

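The side crop shows the case held level, lid up, at (280,160) over the mat. Cases b and c are in their outlines. The detector puts the held case's underside at about (0.687, −0.135, 0.186).

```bash
python3 -c "
from rig import ctrl
print(ctrl.job_done())"
```

```text
the job is handed in; nothing more can be done
None
```

Case a is the one that rattles; it is held level, lid up, about 18 cm above the 100 mm green mat, cases b and c tested quiet and are back in place to within about 1 mm, and the job was handed in at about 33 s.

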